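Take the spent filter out of the soldering fume extractor

ROBOT

A 6-joint arm with a two-finger parallel gripper is mounted at the origin on the work surface. World frame = base frame: x ahead of the robot, y to its left, z up, the work surface at z = 0. Lengths are in mm, angles in rad, forces in N, time in s.
With the tool pointing down it reaches from about 350 to 775 mm from the base axis. Payload 7.3 kg.
Tool frame: the origin (TCP) lies on the centre line of the jaws, within the pads' length; the fingertips stand 17 mm ahead of it and the grasp point (between the pads) lies 2 mm behind it; z points along the fingers, y is the line along which they close (so a half turn about z gives the same grasp; the last joint's range is limited). The gripper opens to 92 mm and grips with 3 to 60 N. Pads are 19 mm wide; open, the fingers measure 130 mm over their backs; the gripper's body (75 mm by 190 mm) begins 47 mm behind the grasp point.
Start: joints at [1.133, 0.342, 1.524, -0, 1.275, -0.146], TCP at [151.015, 502.83, 243.741] pointing down, gripper open.
Joint ranges: [-2.53, 2.53], [-0.77, 2.02], [0.04, 2.7], [-1, 4.14], [0.28, 2.66], [-3.11, 3.11]. Speed limits (rad/s): [2.57, 2.57, 3.14, 3.14, 3.14, 3.14].

INTERFACE

Orientations are given as [roll, pitch, yaw] about the fixed x, y, z axes, in that order (R = Rz(yaw) Ry(pitch) Rx(roll)).
In Python, from plant import bot gives the robot as it stands. The module is installed in compiled form; this text tells all that it offers.
- The arm moves only by the shell command python3 -m pendant 'ROWS'. ROWS is JSON, a list of rows, each a list of 3 entries, a list of its own where there are three numbers: the shift along the world's x, y, z as a fraction of full scale, then the turn, a rotation vector about the world's x, y, z as a fraction of full scale, then the opening, from -1 (shut) to 1 (fully open), so that 0 is half open. In form: [[[tx, ty, tz], [rx, ry, rz], claw], ...]. A call has exactly 10 rows; each row shifts and turns the commanded pose from where the row before left it; what a row does not reach is not made up. Full scale, the value 1, is 30 mm for a shift and 0.12 rad for a turn. A row lasts 1/12 s, in which the tool goes at most 41.7 mm and 7.16 degrees, less where a joint would pass 70% of its speed; a pose out of reach is approached as far as the arm can. A call with a number of a shift or a turn outside -1 to 1 is refused whole. A call with a gripper value outside its range is refused whole. The fingers move at their own pace and stop on an object; the grip force is fixed at half the most. Time passes only in rows, so rows that do not move let the fingers close, or fill a call up. It gives the time, the measured TCP pose, the force, the opening and the grip force at its end, in the units of the state.
- bot.get_obs(): the state, without advancing time (a new reading comes with each control period).
- bot.capture(name): name is "scene" or "side" or "wrist"; returns the picture (480x640x3 uint8, blue, green, red); there is no depth.
- bot.camera_params(name): a dict with "fovy" (degrees; the focal length in pixels is half the picture's height over the tangent of half this angle, whatever the lens; pixels are square), "cx", "cy" (the principal point, pixels), "camera_from_world" (4x4, takes a point from world to camera coordinates). Camera axes: x right, y down, z forward; pixel columns grow to the right and rows downward; lengths in mm; the calibration is good to about 2 mm. The wrist camera is an equidistant fisheye: a pixel r from the principal point sees the ray r / f radians off the axis. A picture is of the moment at which its call begins: read the wrist's pose just before it. camera_params takes no time and is no camera call; for the wrist camera it gives the pose at the moment of the call.
- bot.close_job(): hands the job in; it is judged then, once.
The state is a dict: "time": time; "joint_positions": joint angles; "dq": joint speeds; "tau": joint torques, N m; "tool_pos": TCP position; "tcp_rot": TCP orientation; "contact_force": force on the tool from outside, world axes, zero at the start; "moment": the same for the moment, N m; "grip_width": finger opening in mm; "finger_force": force on a finger pad.
Only numpy, scipy, OpenCV 4.12 (cv2) and the standard library are available. Lean on these libraries where they do the work, as an engineer would, in place of code of your own. Each camera call takes 0.05 s, during which the arm holds its last target. There are 200 camera calls.

TASK

The fume extractor lies on its back with its grille up: press its release tab inward so that the cover springs ajar, lift the cover by its free edge and swing it right back on its hinge until it leans open on its stop, forcing nothing. Then lift the spent filter out by its bar, keep it level so that it sheds no dust, and lay it flat in the steel tray without dropping it; leave the cover open and the other things on the bench where they are.

Things in the scene. Friction and masses are not known exactly. Their poses are not given: they have to be found in the camera images.
- extractor: bench fume extractor, a fixed grey plastic box on its back: 212 mm long (x), 170 wide (y), 144 high. Origin: centre of its underside; +x from latch end to hinge end, z up. The black grille cover lies in its top face, where only the tab stands up (6 mm). Under the cover is the filter bay, 131 x 131 mm, centred at x = 11.5, floor at z = 86, walls up to 132.
- recess (a point): middle of the floor of the thumb recess at the latch end, where fingers reach the tab and the cover's free edge: sunk 16 mm into the top face, 136 mm wide (y) and 32.5 mm long (x), open above and to the front (-x); this point lies 90 mm from the extractor's origin toward -x, 128 mm up. Axes as the extractor.
- tab (a joint): travel of the release tab, m: 0 out (latched while the cover is shut), grows to 0.007 as it is pushed inward, toward the hinge (the extractor's +x). Its hook lets go from about 0.004 on; it takes about 3 to 6 N and springs back.
- tab_face (a point): middle of the tab's outer face, which looks into the recess (to the extractor's -x). The tab is a black upright plate, 24 mm wide, at the middle of the cover's free edge and 5 mm out from it; it stands from the recess floor (13 mm below this point) to 9 mm above this point and rides on the cover.
- cover (a joint): angle of the grille cover, rad: 0 shut, grows as the free edge rises; open stop at 1.92, where it leans back and stays by its weight (before about 1.6 it falls shut again). When the tab is pressed two sprung plungers lift the free edge 22 mm (about 0.15 rad), and it does not latch again by itself. It weighs 110 g; light damping.
- edge_left (a point): on the lower rim of the cover's free edge, 42 mm to the extractor's +y side of its middle: a place to get a fingertip under. The cover is a plate 5 mm thick, 146 mm wide (y) and 150 mm long, its slots too narrow for fingers. When ajar about 33 mm are free between this rim and the recess floor, from 14 to 68 mm beside the middle.
- edge_right (a point): the same on the extractor's -y side of the middle.
- cover_hinge (a point): middle of the cover's hinge axis, which runs along the extractor's y; 84 mm toward +x from the extractor's origin, 141.5 mm up, 152 mm from the cover's free edge. Axes as the extractor.
- filter_bar (a point): centre of the grab bar of the spent filter, a loose white cassette 126 x 126 x 42 mm, 0.15 to 0.31 kg. The bar is 12 mm wide (y), 10 high, 118 long (the filter's x); its centre lies 37 mm above the filter's underside, at least 20 mm above the grey pleats, 53 mm free on either side. In the bay it stands in the extractor's direction with 2.5 mm play.
- filter: the same filter cassette; origin at the centre of its underside.
- tray_in (a point): centre of the inner floor of a fixed square steel tray, inside 192 x 192 mm, rim 24 mm above this floor; axes along its sides.
- solder_spool: spool of solder standing on its flange, 52 mm across, 42 high; leave it.
- flux_bottle: white plastic bottle, 48 mm across, 100 high; leave it.
- tip_cleaner: steel tin of brass wool, 76 mm across, 36 high; leave it.
- foil_roll: roll of copper foil lying flat, 72 mm across, 7 high; leave it.
- pliers: running pliers lying flat, 170 mm long, 15 high; leave them.
- glass_piece_a: blue three-cornered piece of glass lying flat, 70 mm, 4 high; leave it.
- glass_piece_b: green five-cornered piece of glass lying flat, 85 mm, 4 high; leave it.
Things that resemble listed ones, but are neither listed nor needed, are in the scene too. Of the things that look like the filter, the larger one is meant.

How it is judged (in metres and radians):
On the way, in this order (a step that is already met when the one before it is completed fails the run):
1. the tab has been pressed and the cover has sprung ajar (value of joint cover above 0.1 rad), for 0.1 s.
2. the cover leans open on its stop (beyond 100 degrees) (value of joint cover above 1.75 rad), for 0.2 s.
3. the filter is lifted clear of the box (z of filter_bar in the frame of extractor above 0.185 m).
At the end, for the whole second after the job is handed in: The cover leans open beyond 100 degrees (1.75 rad), and the filter lies flat (within 0.08 rad) right way up on the floor of the tray, inside its rim, at rest and let go (value of joint cover above 1.75 rad and z of filter_bar in the frame of tray_in between 0.03 and 0.043 m and x of filter_bar in the frame of tray_in between -0.05 and 0.05 m and y of filter_bar in the frame of tray_in between -0.05 and 0.05 m and angle between filter_bar's own z axis and vertical below 0.08 rad and linear speed of filter below 0.02 m/s); the robot touches nothing.
It fails at once if the extractor, its cover or its tab is forced with over 35 N (contact force between any of the fingers, the arm and extractor above 35 N).
It fails at once if the filter is tipped by more than 26 degrees (0.45 rad) (angle between filter_bar's own z axis and vertical above 0.45 rad).
It fails at once if the filter is dropped (falls at over 0.6 m/s with no finger on it) (linear speed of filter above 0.6 m/s and contact force between the fingers and filter below 0.3 N).
It fails at once if another thing on the bench is moved by more than 30 mm (distance of any of solder_spool, flux_bottle, tip_cleaner, foil_roll, pliers, glass_piece_a, glass_piece_b from where it was at the start of the episode above 0.03 m).
It also fails if it takes over 58 s, if anything falls off the work surface, if the arm or the gripper's body presses on something with over 40 N, if the wrist force passes 120 N, or if a joint passes its speed limit or range.

## Working session

There is one attempt and no reset: what is moved stays moved. The work goes in short steps, Python scripts to look and compute and a shell command to move; the robot and the scene stay as the last step left them, time stands still between calls to the robot, and variables do not carry over. Pictures are saved under pics/ and viewed, at most 10 in all, crops included, and the job is handed in when it is done.

```bash
mkdir -p pics; python3 - <<'E'
from plant import bot
import cv2,numpy as np
print(bot.get_obs())
for n in("scene","side"):
    p=bot.camera_params(n);print(n,p)
    cv2.imwrite(f"pics/{n}0.png",bot.capture(n))
E
```

```text
{'time': 0.0, 'joint_positions': array([ 1.13300133e+00,  3.42741896e-01,  1.52501808e+00,  2.31651242e-05,
        1.27541350e+00, -1.46026934e-01]), 'dq': array([ 0.00137851,  0.00064987, -0.00013359,  0.00020211,  0.00077655,
       -0.00103483]), 'tau': array([-9.04145622e-05, -4.31248248e+01, -2.44221747e+01,  7.16794655e-02,
        5.61040943e-02, -1.67104563e-04]), 'tool_pos': array([150.83489842, 502.46354374, 243.03463053]), 'tcp_rot': array([-3.14003188e+00, -2.51938720e-04,  2.84981763e+00]), 'contact_force': array([ 0.26055133,  0.09490326, -0.5282712 ]), 'moment': array([-0.01466791,  0.07445266, -0.01137445]), 'finger_force': 0.0, 'grip_width': 92.16339176232171}
scene {'fovy': 51.55308920495101, 'cx': 318.7387135116451, 'cy': 241.3748193425494, 'camera_from_world': array([[-5.75161641e-01,  8.18038224e-01, -1.59683475e-03,
         3.04365579e+02],
       [ 6.03288302e-01,  4.22851289e-01, -6.76195246e-01,
        -2.61085171e+02],
       [-5.52478335e-01, -3.89884919e-01, -7.36720733e-01,
         1.54498166e+03],
       [ 0.00000000e+00,  0.00000000e+00,  0.00000000e+00,
         1.00000000e+00]])}
side {'fovy': 52.34948237834387, 'cx': 323.2400360088615, 'cy': 240.15082557062595, 'camera_from_world': array([[ 9.04167354e-01, -4.27109549e-01, -7.66998797e-03,
        -4.67745530e+02],
       [-3.23425744e-01, -6.72724186e-01, -6.65460711e-01,
         2.51902079e+02],
       [ 2.79064838e-01,  6.04168522e-01, -7.46393471e-01,
         9.96576017e+02],
       [ 0.00000000e+00,  0.00000000e+00,  0.00000000e+00,
         1.00000000e+00]])}
```

View pics/scene0.png

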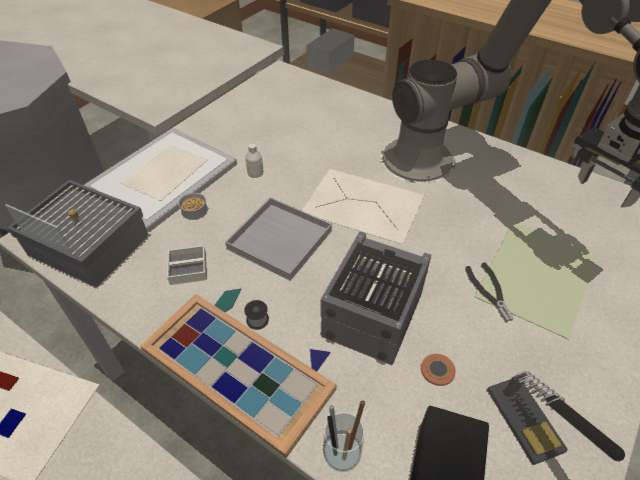

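View pics/side0.png

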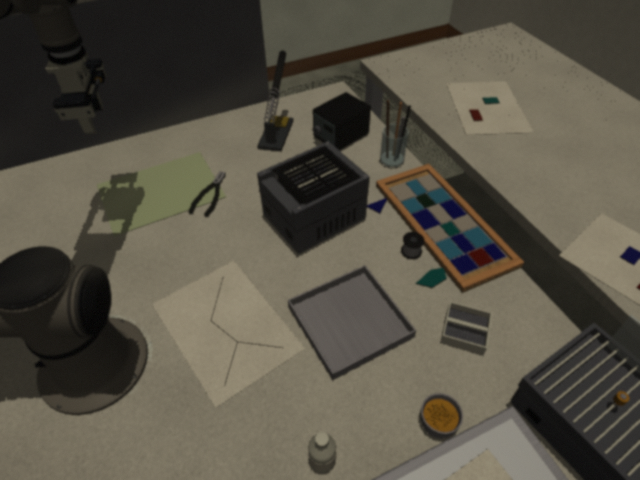

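The scene view shows the extractor at about (375,295), the tray at (280,237), the small look-alike filter at (187,263), and the tin, bottle, spool, glass, foil and pliers. The side view shows the extractor at (313,195) and the tray at (350,320). Next I'll view enlarged crops of the extractor.

```bash
python3 - <<'E'
import cv2,numpy as np
a=cv2.imread("pics/scene0.png")[225:365,310:440]
b=cv2.imread("pics/side0.png")[135:255,250:380]
A=cv2.resize(a,(520,560),interpolation=cv2.INTER_CUBIC)
B=cv2.resize(b,(650,600),interpolation=cv2.INTER_CUBIC)
f=lambda i:(255*(i/255.)**.6).astype('uint8')
cv2.imwrite("pics/ca.png",f(A));cv2.imwrite("pics/cb.png",f(B))
E
```

```text
(no output)
```

View pics/ca.png

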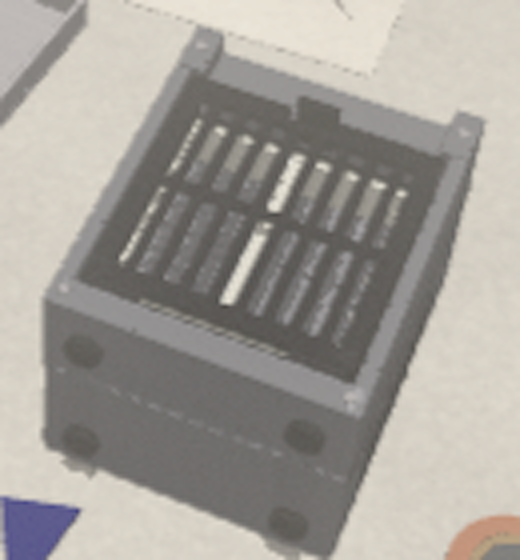

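View pics/cb.png

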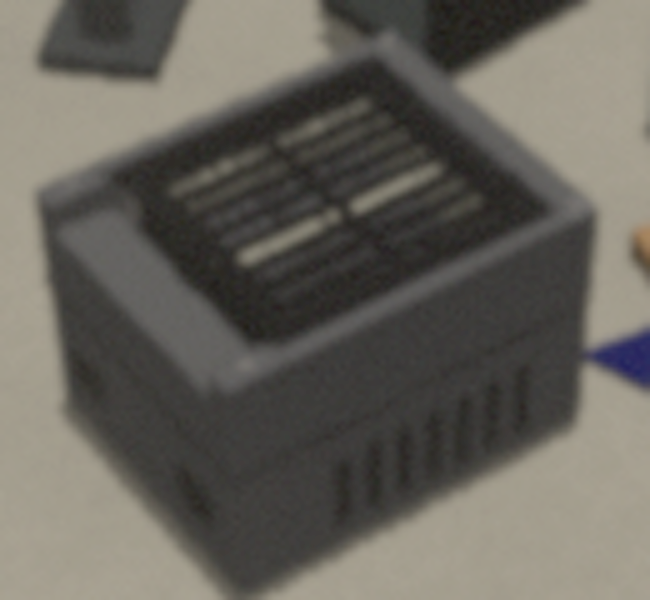

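Here the latch end with the recess faces the robot: the tab is at scene (389.5,252), and the hinge end is the far end. What could be mistaken for the target: the small filter at scene (187,263), the grilled dark box at (80,228), and the black box at (452,445). The extractor is the grey box at (375,295), since the close crop shows its recess, tab and white bar. The two crops also give its top corners.

```bash
cat > h.py <<'E'
import numpy as np,cv2
from plant import bot
from scipy.optimize import least_squares
def proj(n,P,p=None):
    p=p or bot.camera_params(n);f=240/np.tan(np.radians(p['fovy']/2))
    P=np.atleast_2d(P);c=P@p['camera_from_world'][:3,:3].T+p['camera_from_world'][:3,3]
    u=c[:,:2]/c[:,2:]
    if n=='wrist':
        r=np.linalg.norm(u,axis=1,keepdims=True);u=u*np.arctan(r)/np.maximum(r,1e-9)
    return u*f+[p['cx'],p['cy']]
def tri(obs): # [(name,px,params)]
    s=least_squares(lambda P:np.concatenate([proj(n,P,p)[0]-px for n,px,p in obs]),[450,0,100])
    return s.x,np.abs(s.fun).max()
def fit(obs,local,x0): # obs [(name,idx,px)], params x,y,z,yaw
    def T(q,L):
        c,s=np.cos(q[3]),np.sin(q[3]);return L@np.array([[c,-s,0],[s,c,0],[0,0,1]]).T+q[:3]
    g=lambda q:np.concatenate([proj(n,T(q,np.array([local[i]],float)))[0]-px for n,i,px in obs])
    s=least_squares(g,x0);return s.x,s.fun,T
E
python3 - <<'E'
from h import *
L=[(-106,-85,144),(-106,85,144),(106,85,144),(106,-85,144)]
S=[(359.25,233),(430.5,255.5),(399.5,328),(321.75,299.25)]
D=[(292.4,213.4),(258,174),(328,142),(369,177)]
C=bot.camera_params
for a,b in zip(S,D):
    print(tri([('scene',a,C('scene')),('side',b,C('side'))]))
o=[('scene',i,p) for i,p in enumerate(S)]+[('side',i,p) for i,p in enumerate(D)]
q,r,T=fit(o,L,[500,0,0,0]);print('ext',q,r.round(1))
print('tab', tri([('scene',(389.5,250),C('scene'))]*2)[0][:0], T(q,np.array([[-90,0,128.],[-77.,0,150],[84,0,141.5]])))
print('tab px',proj('scene',T(q,np.array([[-77.,0,150]]))))
TS=[(275,199),(331,230),(288,275),(227,240)];TD=[(289,304),(366,268),(414,327),(335,374)]
for k in range(4):
  for j in range(4):
    X,e=tri([('scene',TS[k],C('scene')),('side',TD[j],C('side'))])
    if e<4:print(k,j,X,e)
E
```

```text
(array([488.95555316,  89.91641208, 137.0771631 ]), np.float64(1.5905632732609547))
(array([463.06021765, 252.2242256 , 138.39716907]), np.float64(0.3632440897646916))
(array([667.32607634, 287.70405679, 141.57298374]), np.float64(0.20795154434949836))
(array([696.95201089, 124.88874185, 139.85959709]), np.float64(0.3814229767759798))
ext [ 5.78782494e+02  1.88500546e+02 -4.94782314e+00  1.70411402e-01] [ 0.5 -1.9  1.2 -0.5  0.5  2.  -1.4  0.1  2.   1.  -1.9 -0.5 -0.1  0.
  0.3  0.6]
tab [] [[490.08613617 173.23764339 123.05217686]
 [502.89783223 175.44228488 145.05217686]
 [661.56576036 202.74592169 136.55217686]]
tab px [[390.83895272 249.75421553]]
0 1 [ 543.79315305 -126.94594006  163.92113531] 3.919586541885735
0 3 [ 425.60931782 -235.82830199   16.90100377] 3.9701629158467426
1 0 [414.63428695 -39.96171812   4.02574506] 0.15363796778979122
2 1 [611.5236084  -33.3389376   17.86236362] 0.0035896672397939255
2 3 [ 479.4049372  -145.85211523 -197.41160282] 0.44310809718655264
3 2 [ 619.67289391 -222.71247364   32.49666042] 0.267949315813496
```

The extractor is at about (579,188.5), yaw 0.17, with top corners at z of about 140. The tray centre is about (518,-133), with sides of about 196 mm and yaw about 0.05. The sizes match the text. I'll start moving towards the extractor and turn the tool to its yaw.

```bash
python3 -m pendant '[[[0.73,-0.95,0],[0,0,0.385],1],[[0.73,-0.95,0],[0,0,0.385],0],[[0.73,-0.95,0],[0,0,0.385],-1],[[0.73,-0.95,0],[0,0,0.385],-1],[[0.73,-0.95,0],[0,0,0.385],-1],[[0.73,-0.95,0],[0,0,0.385],-1],[[0.73,-0.95,0],[0,0,0.385],-1],[[0.73,-0.95,0],[0,0,0.385],-1],[[0.73,-0.95,0],[0,0,0.385],-1],[[0.73,-0.95,0],[0,0,0.385],-1]]'
python3 -m pendant '[[[0.8,-0.2,0.4],[0,0,0],-1],[[0.8,-0.2,0.4],[0,0,0],-1],[[0.8,-0.2,0.4],[0,0,0],-1],[[0.8,-0.2,0.4],[0,0,0],-1],[[0,0,0],[0,0,0],-1],[[0,0,0],[0,0,0],-1],[[0,0,0],[0,0,0],-1],[[0,0,0],[0,0,0],-1],[[0,0,0],[0,0,0],-1],[[0,0,0],[0,0,0],-1]]'
cat > w.py <<'E'
from h import *
import sys,pickle
p=bot.camera_params('wrist');o=bot.get_obs();im=bot.capture('wrist')
print(o['time'],o['tool_pos'],o['tcp_rot'],o['joint_positions'].round(2))
pickle.dump(p,open(f'pics/{sys.argv[1]}.pkl','wb'));cv2.imwrite(f'pics/{sys.argv[1]}.png',im)
E
python3 w.py w1
python3 - <<'E'
from h import *
import pickle
p=pickle.load(open('pics/w1.pkl','rb'));print(p)
E
```

```text
time: 0.93
tool_pos: [370.6, 216.2, 243.6]
tcp_rot: [3.142, -0.0, -2.969]
contact_force: [0.6, 0.3, -0.1]
grip_width: 36.1
finger_force: 0.0
time: 1.77
tool_pos: [465.2, 194.2, 291.6]
tcp_rot: [3.142, -0.0, -2.971]
contact_force: [-0.3, -0.3, -0.3]
grip_width: 0.2
finger_force: 0.0
1.7667 [465.24810928 194.15318155 291.60248786] [ 3.14150829e+00 -4.89272407e-04 -2.97056089e+00] [ 0.24  0.27  1.49  0.    1.38 -1.5 ]
{'fovy': 65.70646984690485, 'cx': 315.7204954127332, 'cy': 238.9359062608164, 'camera_from_world': array([[-1.68266139e-01,  9.85741239e-01,  8.46505579e-04,
        -1.14171681e+02],
       [ 9.52546176e-01,  1.62378639e-01,  2.57466427e-01,
        -5.18652517e+02],
       [ 2.53657821e-01,  4.41292173e-02, -9.66286874e-01,
         3.09328110e+02],
       [ 0.00000000e+00,  0.00000000e+00,  0.00000000e+00,
         1.00000000e+00]])}
```

View pics/w1.png

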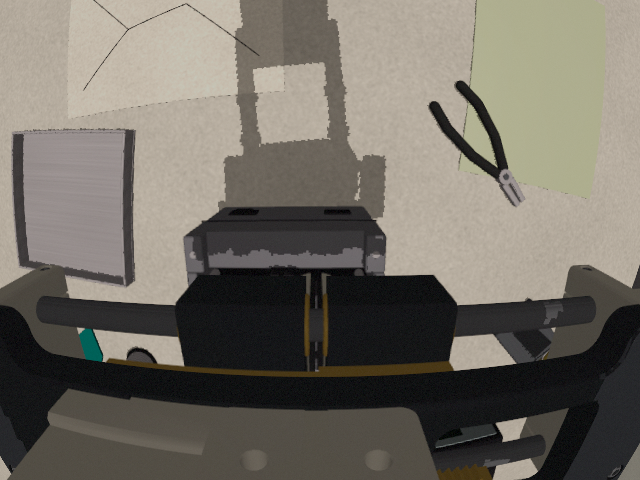

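The wrist view looks outwards from the robot side (image down is +x). The latch end's top corners are at (186,238) and (385,236), and the fingers hide the tab. I'll back off and tilt the tool forward for the press and a better look.

```bash
python3 -m pendant '[[[-0.35,-0.17,-0.26],[0.159,-0.927,0],-1],[[-0.35,-0.17,-0.26],[0.159,-0.927,0],-1],[[-0.35,-0.17,-0.26],[0.159,-0.927,0],-1],[[-0.35,-0.17,-0.26],[0.159,-0.927,0],-1],[[-0.35,-0.17,-0.26],[0.159,-0.927,0],-1],[[-0.35,-0.17,-0.26],[0.159,-0.927,0],-1],[[-0.35,-0.17,-0.26],[0.159,-0.927,0],-1],[[-0.35,-0.17,-0.26],[0.159,-0.927,0],-1],[[0,0,0],[0,0,0],-1],[[0,0,0],[0,0,0],-1]]'
python3 w.py w2
```

```text
time: 2.65
tool_pos: [384.2, 164.6, 258.9]
tcp_rot: [-3.111, 0.748, -2.97]
contact_force: [0.3, 0.5, -0.1]
grip_width: 0.6
finger_force: 0.0
2.65 [384.16198296 164.6392571  258.94425432] [-3.11105371  0.74846978 -2.9695254 ] [ 0.31 -0.16  2.3  -0.45  0.29 -1.03]
```

View pics/w2.png

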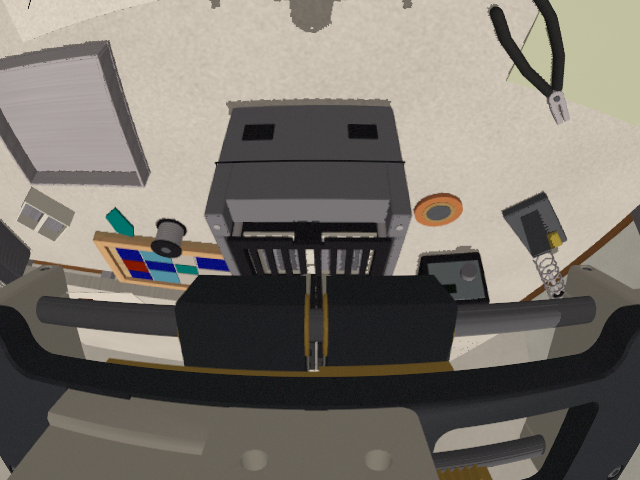

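```bash
python3 - <<'E'
import cv2
a=cv2.imread("pics/w2.png")[180:280,200:420]
a=cv2.resize(a,(792,360),interpolation=cv2.INTER_CUBIC)
cv2.imwrite("pics/cw2.png",(255*(a/255.)**.6).astype('uint8'))
E
```

```text
(no output)
```

View pics/cw2.png

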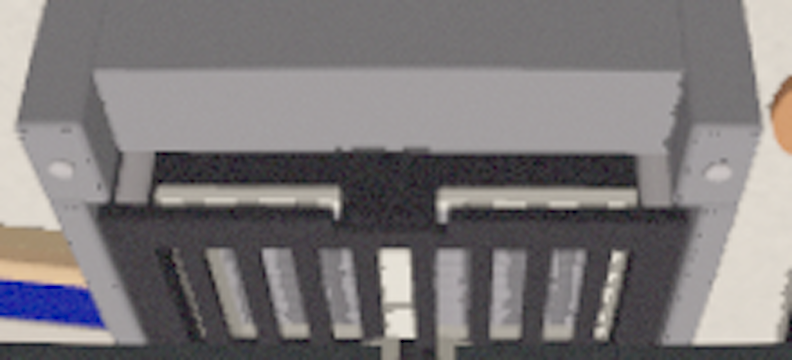

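The crop shows the latch corners at wrist pixels (206,215) and (410,216), the recess floor's front corners at (227,199) and (390,200), the cover's free edge corners at (228,237) and (392,238), and the foot of the tab at (308,222). I'll fit the pose to all of these.

```bash
cat > fitall.py <<'E'
from h import *
import pickle
L=np.array([(-106,-85,144),(-106,85,144),(106,85,144),(106,-85,144),(-106,-68,128),(-106,68,128),(-68,-73,144),(-68,73,144),(-73.5,0,128)],float)
W2=pickle.load(open('pics/w2.pkl','rb'));W1=pickle.load(open('pics/w1.pkl','rb'))
C={'scene':bot.camera_params('scene'),'side':bot.camera_params('side')}
S=[(359.25,233),(430.5,255.5),(399.5,328),(321.75,299.25)]
D=[(292.4,213.4),(258,174),(328,142),(369,177)]
obs=[('scene',C['scene'],i,p) for i,p in enumerate(S)]+[('side',C['side'],i,p) for i,p in enumerate(D)]
obs+=[('wrist',W2,i,p) for i,p in [(0,(206.1,214.7)),(1,(410.3,216.1)),(4,(226.9,198.9)),(5,(389.7,200)),(6,(227.8,236.9)),(7,(392.2,237.8)),(8,(307.8,221.7))]]
obs+=[('wrist',W1,i,p) for i,p in [(0,(186,238)),(1,(385,236))]]
def T(q,P):
    c,s=np.cos(q[3]),np.sin(q[3]);return np.atleast_2d(P)@np.array([[c,-s,0],[s,c,0],[0,0,1]]).T+q[:3]
def run(o):
    s=least_squares(lambda q:np.concatenate([proj(n,T(q,L[i]),p)[0]-px for n,p,i,px in o]),[579,188,0,.17],loss='soft_l1');return s.x,s.fun.reshape(-1,2).round(1).tolist()
if __name__=='__main__':
    print(run(obs));print('wrist only',run(obs[8:]))
E
python3 fitall.py
```

```text
(array([ 5.80642224e+02,  1.87744884e+02, -2.78827191e+00,  1.75700265e-01]), [[-0.4, -2.2], [0.5, -1.0], [0.1, 1.8], [-2.1, 0.1], [3.1, 0.3], [-1.2, -1.1], [0.4, -0.8], [1.2, -0.3], [-1.6, -0.6], [1.9, -1.8], [0.1, -0.4], [0.1, -1.6], [0.4, 1.7], [-1.2, 1.5], [1.2, -1.2], [-3.0, 0.2], [1.0, 0.9]])
wrist only (array([ 5.80894620e+02,  1.87562383e+02, -2.63409469e+00,  1.74075578e-01]), [[-1.7, -0.4], [1.8, -1.4], [-0.0, -0.2], [-0.0, -1.3], [0.3, 1.9], [-1.3, 1.8], [1.1, -1.0], [-3.1, 0.4], [0.9, 1.3]])
```

```bash
python3 -m pendant '[[[0.39,0.02,-0.4],[-0.08,0.46,0],-1],[[0.39,0.02,-0.4],[-0.08,0.46,0],-1],[[0.39,0.02,-0.4],[-0.08,0.46,0],-1],[[0.39,0.02,-0.4],[-0.08,0.46,0],-1],[[0.39,0.02,-0.4],[-0.08,0.46,0],-1],[[0.39,0.02,-0.4],[-0.08,0.46,0],-1],[[0.39,0.02,-0.4],[-0.08,0.46,0],-1],[[0.39,0.02,-0.4],[-0.08,0.46,0],-1],[[0,0,0],[0,0,0],-1],[[0,0,0],[0,0,0],-1]]'
cat > loc.py <<'E'
from h import *
from scipy.spatial.transform import Rotation as Ro
o=bot.get_obs();R=Ro.from_euler('xyz',o['tcp_rot']).as_matrix()
E=Ro.from_euler('z',.175).as_matrix();O=np.array([580.8,187.7,-2])
l=lambda v:(E.T@(np.array(v)-O)).round(1)
z=E.T@R[:,2];y=E.T@R[:,1]
print('t',o['time'],'TCP',l(o['tool_pos']),'tip',l(o['tool_pos']+17*R[:,2]),'z',z.round(3),'tilt',np.arctan2(z[0],-z[2]).round(3),'y',y.round(3),'F',(E.T@o['contact_force']).round(1),'w',round(o['grip_width'],1),'q',o['joint_positions'].round(2))
E
python3 loc.py
```

```text
time: 3.53
tool_pos: [479.0, 168.9, 161.5]
tcp_rot: [-3.112, 0.299, -2.972]
contact_force: [-0.3, 0.2, 0.3]
grip_width: 0.1
finger_force: 0.0
t 3.5333 TCP [-103.5   -0.8  163.5] tip [-98.5  -1.3 147.3] z [ 0.294 -0.032 -0.955] tilt 0.299 y [ 0.015  0.999 -0.029] F [-0.3  0.3  0.3] w 0.1 q [ 0.21  0.27  1.93 -0.07  0.64 -1.47]
```

```bash
python3 -m pendant '[[[0,0.03,-0.17],[0,0,0],-1],[[0,0,-0.17],[0,0,0],-1],[[0.16,0.03,0],[0,0,0],-1],[[0.16,0.03,0],[0,0,0],-1],[[0.05,0.009,0],[0,0,0],-1],[[0.05,0.009,0],[0,0,0],-1],[[0.05,0.009,0],[0,0,0],-1],[[0.05,0.009,0],[0,0,0],-1],[[0.05,0.009,0],[0,0,0],-1],[[0,0,0],[0,0,0],-1]]'; python3 loc.py
```

```text
time: 4.37
tool_pos: [495.1, 172.9, 152.4]
tcp_rot: [-3.11, 0.3, -2.972]
contact_force: [-1.5, -0.5, 1.6]
grip_width: 0.1
finger_force: 1.0
t 4.3667 TCP [-87.    0.3 154.4] tip [-82.   -0.2 138.1] z [ 0.295 -0.033 -0.955] tilt 0.3 y [ 0.015  0.999 -0.03 ] F [-1.6 -0.2  1.6] w 0.1 q [ 0.22  0.31  1.9  -0.08  0.63 -1.46]
```

```bash
python3 -m pendant '[[[0.033,0.006,0],[0,0,0],-1],[[0.033,0.006,0],[0,0,0],-1],[[0.033,0.006,0],[0,0,0],-1],[[0,0,0],[0,0,0],-1],[[0.033,0.006,0],[0,0,0],-1],[[0,0,0],[0,0,0],-1],[[0,0,0],[0,0,0],-1],[[0,0,0],[0,0,0],-1],[[0,0,0],[0,0,0],-1],[[0,0,0],[0,0,0],-1]]'; python3 loc.py
```

```text
time: 5.2
tool_pos: [498.5, 173.5, 152.0]
tcp_rot: [-3.11, 0.299, -2.972]
contact_force: [-4.4, -1.5, 2.1]
grip_width: 0.3
finger_force: 3.2
t 5.2 TCP [-83.5   0.3 154. ] tip [-78.5  -0.2 137.8] z [ 0.294 -0.033 -0.955] tilt 0.298 y [ 0.015  0.999 -0.03 ] F [-4.6 -0.7  2.1] w 0.3 q [ 0.22  0.32  1.89 -0.08  0.64 -1.47]
```

```bash
python3 -m pendant '[[[0.033,0.006,0],[0,0,0],-1],[[0,0,0],[0,0,0],-1],[[0.033,0.006,0],[0,0,0],-1],[[0,0,0],[0,0,0],-1],[[0,0,0],[0,0,0],-1],[[0,0,0],[0,0,0],-1],[[0,0,0],[0,0,0],-1],[[0,0,0],[0,0,0],-1],[[0,0,0],[0,0,0],-1],[[0,0,0],[0,0,0],-1]]'; python3 loc.py
python3 - <<'E'
from h import *
for n in('scene','side'):
    cv2.imwrite(f'pics/{n}1.png',bot.capture(n))
E
python3 - <<'E'
import cv2,numpy as np
a=cv2.imread("pics/scene1.png");b=cv2.imread("pics/side1.png");c=cv2.imread("pics/side0.png")
# crude change measure in the cover area between shots
print(np.abs(b[150:185,290:355].astype(int)-c[150:185,290:355]).mean())
E
```

```text
time: 6.03
tool_pos: [499.0, 173.6, 151.2]
tcp_rot: [-3.11, 0.295, -2.972]
contact_force: [-8.7, -1.1, 1.7]
grip_width: 0.4
finger_force: 4.8
t 6.0333 TCP [-83.    0.3 153.2] tip [-78.1  -0.2 136.9] z [ 0.29  -0.033 -0.956] tilt 0.295 y [ 0.015  0.999 -0.03 ] F [-8.8  0.4  1.7] w 0.4 q [ 0.22  0.32  1.89 -0.08  0.64 -1.47]
6.742271062271063
```

```bash
python3 - <<'E'
import cv2,numpy as np
r=lambda i,w,h:(255*(cv2.resize(i,(w,h),interpolation=cv2.INTER_CUBIC)/255.)**.6).astype('uint8')
s1=cv2.imread("pics/scene1.png")[205:345,310:440];d1=cv2.imread("pics/side1.png")[125:255,250:380]
cv2.imwrite("pics/c1.png",np.hstack([r(s1,400,430),r(d1,400,400+30)]))
E
```

```text
(no output)
```

View pics/c1.png

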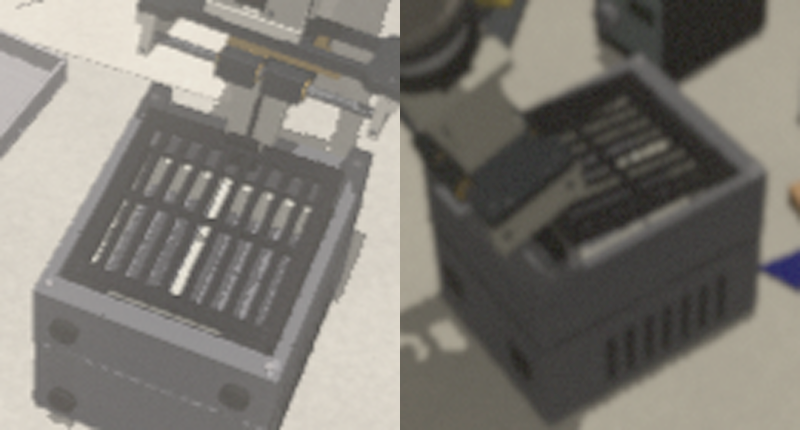

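The side view now shows a light strip along the box's near wall below the cover, at crop (640,235), so the cover seems to have risen. I'll draw back, open the fingers, tilt and check with the wrist view.

```bash
python3 -m pendant '[[[-0.35,-0.06,0],[0,0,0],-1],[[-0.35,-0.06,0],[0,0,0],-1],[[-0.35,-0.06,0],[0,0,0],-1],[[-0.4,-0.07,0],[0,0,0],0.3],[[-0.1,-0.02,0],[0.145,-0.82,0],0.3],[[0,0,0],[0.145,-0.82,0],0.3],[[0,0,0],[0.145,-0.82,0],0.3],[[0,0,0],[0.145,-0.82,0],0.3],[[0,0,0],[0,0,0],0.3],[[0,0,0],[0,0,0],0.3]]'; python3 loc.py; python3 w.py w3
python3 - <<'E'
from fitall import *
p=pickle.load(open('pics/w3.pkl','rb'));q=[580.8,187.7,-2,.175]
for th in(0,.15):
    c,s=np.cos(th),np.sin(th)
    P=[(84-152*c+2.5*s*k,y,141.5+152*s+k*2.5) for k in(-1,) for y in(-73,-30,30,73)]
    print(th,proj('wrist',T(q,P),p).round(0).tolist())
E
```

```text
time: 6.97
tool_pos: [456.0, 181.0, 190.9]
tcp_rot: [-3.084, 0.607, -2.972]
contact_force: [-0.3, 0.3, 0.1]
grip_width: 42.6
finger_force: 0.0
t 6.9667 TCP [-124.1   15.1  192.9] tip [-114.4   14.1  178.9] z [ 0.569 -0.061 -0.82 ] tilt 0.607 y [ 0.039  0.998 -0.048] F [-0.3  0.3  0.1] w 42.6 q [ 0.3   0.14  2.16 -0.5   0.28 -0.97]
6.9667 [455.98830913 180.97618158 190.86058361] [-3.08362204  0.6072602  -2.97244632] [ 0.3   0.14  2.16 -0.5   0.28 -0.97]
0 [[190.0, 277.0], [252.0, 279.0], [346.0, 281.0], [414.0, 281.0]]
0.15 [[183.0, 307.0], [247.0, 311.0], [346.0, 313.0], [417.0, 313.0]]
```

View pics/w3.png

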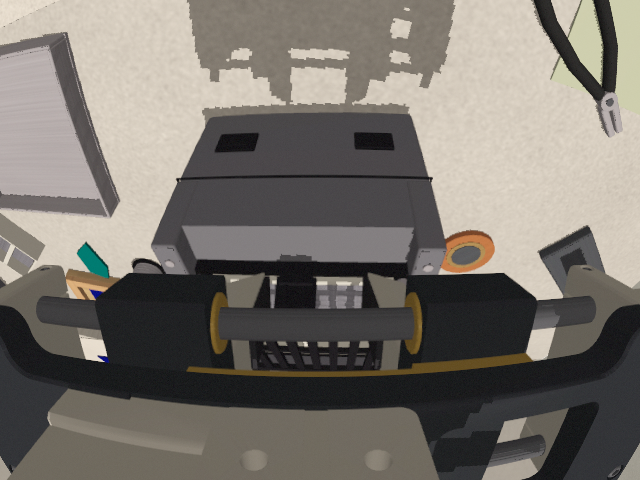

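The cover is ajar: the tab stands raised at (295,290), and the white filter is visible through the gap at (290–370, 285–310). Joint 5 sits at its lower limit, so I'll fit the kinematics to find out how much forward tilt is possible.

```bash
cat > kin.py <<'E'
from h import *
from scipy.spatial.transform import Rotation as Ro
D=[([1.133,.342,1.524,0,1.275,-.146],(151,502.8,243.7)),([.24,.27,1.49,0,1.38,-1.5],(465.2,194.2,291.6)),([.31,-.16,2.3,-.45,.29,-1.03],(384.2,164.6,258.9)),([.21,.27,1.93,-.07,.64,-1.47],(479,168.9,161.5)),([.22,.32,1.89,-.08,.64,-1.47],(499,173.6,151.2)),([.3,.14,2.16,-.5,.28,-.97],(456,181,190.9))]
ry=lambda a:Ro.from_euler('y',a);rz=lambda a:Ro.from_euler('z',a)
def fk(k,q):
    h,a,b,d,c=k
    R=rz(q[0])*ry(q[1]);p=np.array([0,0,h])+R.apply([0,0,a])
    R=R*ry(q[2]);p=p+R.apply([c,0,b])
    R=R*rz(q[3])*ry(q[4]);p=p+R.apply([0,0,d]);return p,R.apply([0,0,1]),(R*rz(q[5]))
s=least_squares(lambda k:np.concatenate([fk(k,q)[0]-p for q,p in D]),[300,400,400,200,0])
K=s.x
if __name__=='__main__':
    print(K,np.abs(s.fun).max())
    E=Ro.from_euler('z',.175);lo=[-2.53,-.77,.04,-1,.28];hi=[2.53,2.02,2.7,4.14,2.66]
    for x,z in[(-125,190),(-100,160),(-85,155),(-75,155),(-60,170),(-50,220),(-20,260),(20,285),(60,290),(90,290)]:
        O=np.array([580.8,187.7,-2])+E.apply([x,0,z])
        out=[]
        for t in(.4,.5,.6,.7,.8,.9,1.0):
            zd=E.apply([np.sin(t),0,-np.cos(t)])
            b=min((least_squares(lambda q:np.concatenate([fk(K,list(q)+[0])[0]-O,200*(fk(K,list(q)+[0])[1]-zd)]),g,bounds=(lo,hi)) for g in([.3,.2,2,0,.6],[.3,.2,1.6,-.4,.4],[.3,.2,1.6,.4,.4])),key=lambda r:r.cost)
            out.append((t,round((2*b.cost)**.5),round(b.x[4],2)))
        print((x,z),out)
E
python3 kin.py
```

```text
[ 74.23528661 428.44965004 368.87777349 176.2421957  -75.99349642] 77.45254574668351
(-125, 190) [(0.4, 0, np.float64(0.58)), (0.5, 0, np.float64(0.46)), (0.6, 0, np.float64(0.34)), (0.7, 6, np.float64(0.28)), (0.8, 17, np.float64(0.28)), (0.9, 32, np.float64(0.28)), (1.0, 50, np.float64(0.28))]
(-100, 160) [(0.4, 0, np.float64(0.51)), (0.5, 0, np.float64(0.39)), (0.6, 1, np.float64(0.28)), (0.7, 15, np.float64(0.28)), (0.8, 26, np.float64(0.28)), (0.9, 43, np.float64(0.28)), (1.0, 60, np.float64(0.28))]
(-85, 155) [(0.4, 0, np.float64(0.51)), (0.5, 0, np.float64(0.39)), (0.6, 2, np.float64(0.28)), (0.7, 16, np.float64(0.28)), (0.8, 27, np.float64(0.28)), (0.9, 44, np.float64(0.28)), (1.0, 61, np.float64(0.28))]
(-75, 155) [(0.4, 0, np.float64(0.52)), (0.5, 0, np.float64(0.39)), (0.6, 1, np.float64(0.28)), (0.7, 16, np.float64(0.28)), (0.8, 27, np.float64(0.28)), (0.9, 43, np.float64(0.28)), (1.0, 60, np.float64(0.28))]
(-60, 170) [(0.4, 0, np.float64(0.57)), (0.5, 0, np.float64(0.44)), (0.6, 0, np.float64(0.32)), (0.7, 11, np.float64(0.28)), (0.8, 22, np.float64(0.28)), (0.9, 37, np
[... 384 characters left out ...]
0, np.float64(0.31)), (0.9, 11, np.float64(0.28)), (1.0, 23, np.float64(0.28))]
(20, 285) [(0.4, 0, np.float64(0.93)), (0.5, 0, np.float64(0.8)), (0.6, 0, np.float64(0.66)), (0.7, 0, np.float64(0.53)), (0.8, 0, np.float64(0.39)), (0.9, 2, np.float64(0.28)), (1.0, 16, np.float64(0.28))]
(60, 290) [(0.4, 0, np.float64(1.0)), (0.5, 0, np.float64(0.86)), (0.6, 0, np.float64(0.72)), (0.7, 0, np.float64(0.58)), (0.8, 0, np.float64(0.44)), (0.9, 0, np.float64(0.3)), (1.0, 12, np.float64(0.28))]
(90, 290) [(0.4, 0, np.float64(1.06)), (0.5, 0, np.float64(0.91)), (0.6, 0, np.float64(0.76)), (0.7, 0, np.float64(0.61)), (0.8, 0, np.float64(0.47)), (0.9, 0, np.float64(0.33)), (1.0, 10, np.float64(0.28))]
```

```bash
sed -i 's/h,a,b,d,c=k/h,a,b,d,c,e,g=k/; s/R.apply(\[c,0,b\])/R.apply([c,e,b])/; s/R=R\*rz(q\[3\])\*ry(q\[4\])/R=R*rz(q[3]);p=p+R.apply([0,g,0]);R=R*ry(q[4])/; s/\[300,400,400,200,0\]/[150,400,370,200,0,40,40]/' kin.py; python3 kin.py
```

```text
[220.26532874 507.3395501  378.34326874 301.35841125  45.6879844
  80.02968998  -3.079718  ] 2.1564542974550136
(-125, 190) [(0.4, 0, np.float64(0.56)), (0.5, 0, np.float64(0.4)), (0.6, 5, np.float64(0.28)), (0.7, 23, np.float64(0.28)), (0.8, 37, np.float64(0.28)), (0.9, 52, np.float64(0.28)), (1.0, 0, np.float64(0.58))]
(-100, 160) [(0.4, 0, np.float64(0.48)), (0.5, 0, np.float64(0.32)), (0.6, 14, np.float64(0.28)), (0.7, 33, np.float64(0.28)), (0.8, 46, np.float64(0.28)), (0.9, 0, np.float64(0.45)), (1.0, 0, np.float64(0.69))]
(-85, 155) [(0.4, 0, np.float64(0.48)), (0.5, 0, np.float64(0.32)), (0.6, 15, np.float64(0.28)), (0.7, 33, np.float64(0.28)), (0.8, 46, np.float64(0.28)), (0.9, 0, np.float64(0.45)), (1.0, 0, np.float64(0.68))]
(-75, 155) [(0.4, 0, np.float64(0.49)), (0.5, 0, np.float64(0.32)), (0.6, 14, np.float64(0.28)), (0.7, 32, np.float64(0.28)), (0.8, 46, np.float64(0.28)), (0.9, 0, np.float64(0.44)), (1.0, 0, np.float64(0.67))]
(-60, 170) [(0.4, 0, np.float64(0.54)), (0.5, 0, np.float64(0.38)), (0.6, 7, np.float64(0.28)), (0.7, 26, np.float64(0.28)), (0.8, 41, np.float
[... 409 characters left out ...]
 np.float64(0.28)), (0.9, 31, np.float64(0.28)), (1.0, 7, np.float64(0.28))]
(20, 285) [(0.4, 0, np.float64(0.91)), (0.5, 0, np.float64(0.75)), (0.6, 0, np.float64(0.59)), (0.7, 0, np.float64(0.43)), (0.8, 2, np.float64(0.28)), (0.9, 21, np.float64(0.28)), (1.0, 37, np.float64(0.28))]
(60, 290) [(0.4, 0, np.float64(0.95)), (0.5, 0, np.float64(0.8)), (0.6, 0, np.float64(0.64)), (0.7, 0, np.float64(0.47)), (0.8, 0, np.float64(0.3)), (0.9, 17, np.float64(0.28)), (1.0, 35, np.float64(0.28))]
(90, 290) [(0.4, 0, np.float64(0.99)), (0.5, 0, np.float64(0.83)), (0.6, 0, np.float64(0.66)), (0.7, 0, np.float64(0.5)), (0.8, 0, np.float64(0.32)), (0.9, 14, np.float64(0.28)), (1.0, 33, np.float64(0.28))]
```

The kinematic model fits to 2 mm. A tilt of 0.5 rad can be reached all along the swing, so I'll use that.

```bash
python3 -m pendant '[[[0.123,-0.08,-0.28],[0.084,0.196,0],0.3],[[0.123,-0.08,-0.28],[0.084,0.196,0],0.3],[[0.123,-0.08,-0.28],[0.084,0.196,0],0.3],[[0.123,-0.08,-0.28],[0.084,0.196,0],0.3],[[0.123,-0.08,-0.28],[0.084,0.196,0],0.3],[[0,0,0],[0,0,0],0.3],[[0,0,0],[0,0,0],0.3],[[0,0,0],[0,0,0],0.3],[[0,0,0],[0,0,0],0.3],[[0,0,0],[0,0,0],0.3]]'; python3 loc.py
```

```text
time: 7.85
tool_pos: [474.0, 168.8, 149.9]
tcp_rot: [3.123, 0.495, -3.016]
contact_force: [-0.1, -1.1, 0.4]
grip_width: 59.5
finger_force: 0.0
t 7.85 TCP [-108.5   -0.   151.9] tip [-1.004e+02 -1.000e-01  1.369e+02] z [ 0.476 -0.004 -0.88 ] tilt 0.496 y [0.04  0.999 0.017] F [-0.3 -1.1  0.4] w 59.5 q [ 0.2   0.24  2.12 -0.05  0.29 -1.45]
```

```bash
python3 -m pendant '[[[0.2,0.035,0],[0,0,0.17],0.3],[[0.2,0.035,0],[0,0,0.17],0.3],[[0.2,0.035,0],[0,0,0],0.3],[[0.2,0.035,0],[0,0,0],0.3],[[0.2,0.035,0],[0,0,0],0.3],[[0.1,0.018,0],[0,0,0],0.3],[[0.1,0.018,0],[0,0,0],0.3],[[0,0,0],[0,0,0],0.3],[[0,0,0],[0,0,0],0.3],[[0,0,0],[0,0,0],0.3]]'; python3 loc.py
```

```text
time: 8.68
tool_pos: [508.6, 174.8, 148.5]
tcp_rot: [3.123, 0.491, -2.975]
contact_force: [-5.3, -0.4, 0.4]
grip_width: 59.9
finger_force: 2.5
t 8.6833 TCP [-7.330e+01 -1.000e-01  1.505e+02] tip [-65.3   0.2 135.5] z [ 0.471  0.015 -0.882] tilt 0.491 y [-0.001  1.     0.017] F [-5.3  0.5  0.4] w 59.9 q [ 0.18  0.29  2.03  0.04  0.33 -1.59]
```

```bash
python3 -m pendant '[[[0,0,0.13],[0,0,0],0.3],[[0.02,0,0.13],[0,0,0],0.3],[[0.03,0.005,0.13],[0,0,0],0.3],[[0.03,0.005,0.13],[0,0,0],0.3],[[0.03,0.005,0.13],[0,0,0],0.3],[[0,0,0],[0,0,0],0.3],[[0,0,0],[0,0,0],0.3],[[0,0,0],[0,0,0],0.3],[[0,0,0],[0,0,0],0.3],[[0,0,0],[0,0,0],0.3]]'; python3 loc.py; python3 w.py w4
```

```text
time: 9.52
tool_pos: [513.4, 175.4, 169.0]
tcp_rot: [3.122, 0.494, -2.976]
contact_force: [-2.7, 0.6, 0.2]
grip_width: 59.4
finger_force: 1.2
t 9.5167 TCP [-68.5  -0.4 171. ] tip [-6.05e+01 -1.00e-01  1.56e+02] z [ 0.475  0.015 -0.88 ] tilt 0.495 y [0.    1.    0.017] F [-2.6  1.1  0.2] w 59.4 q [ 0.18  0.26  2.    0.03  0.38 -1.59]
9.5167 [513.38984751 175.38869317 169.00671594] [ 3.12232072  0.49449804 -2.97576944] [ 0.18  0.26  2.    0.03  0.38 -1.59]
```

View pics/w4.png

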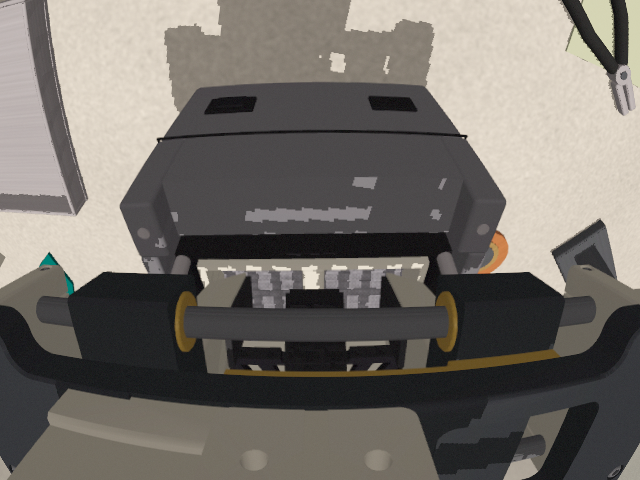

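The cover now rests on the fingers: the plungers are visible at (175,270) and (447,265), and the filter lies open below it. The measured motion matches an arc to θ≈0.29. I'll carry on along the arc.

```bash
python3 -m pendant '[[[0.086,0.015,0.24],[0,0,0],0.3],[[0.086,0.015,0.24],[0,0,0],0.3],[[0.112,0.019,0.23],[0,0,0],0.3],[[0.112,0.019,0.23],[0,0,0],0.3],[[0.135,0.023,0.218],[0,0,0],0.3],[[0.135,0.023,0.218],[0,0,0],0.3],[[0.157,0.027,0.203],[0,0,0],0.3],[[0.157,0.027,0.203],[0,0,0],0.3],[[0,0,0],[0,0,0],0.3],[[0,0,0],[0,0,0],0.3]]'; python3 loc.py
```

```text
time: 10.4
tool_pos: [543.2, 180.4, 222.9]
tcp_rot: [3.122, 0.495, -2.976]
contact_force: [-0.6, 0.1, -0.6]
grip_width: 59.7
finger_force: 0.3
t 10.4 TCP [-38.2  -0.6 224.9] tip [-30.2  -0.4 209.9] z [ 0.475  0.015 -0.88 ] tilt 0.496 y [0.    1.    0.017] F [-0.6  0.2 -0.6] w 59.7 q [ 0.18  0.23  1.85  0.02  0.56 -1.58]
```

```bash
python3 -m pendant '[[[0.171,0.03,0.187],[0,0,0],0.3],[[0.171,0.03,0.187],[0,0,0],0.3],[[0.17,0.03,0.153],[0,0,0],0.3],[[0.17,0.03,0.153],[0,0,0],0.3],[[0.184,0.032,0.137],[0,0,0],0.3],[[0.184,0.032,0.137],[0,0,0],0.3],[[0.216,0.038,0.132],[0,0,0],0.3],[[0.216,0.038,0.132],[0,0,0],0.3],[[0.225,0.039,0.09],[0,0,0],0.3],[[0.225,0.039,0.09],[0,0,0],0.3]]'; python3 loc.py
python3 - <<'E'
from fitall import *
n='scene';im=bot.capture(n);cv2.imwrite('pics/scene2.png',im);old=cv2.imread('pics/scene0.png')
q=[580.8,187.7,0,.175]
# is the plate there? mean brightness of outer cover-side strips (y=+-68..72) per hypothesised angle
g=cv2.cvtColor(im,cv2.COLOR_BGR2GRAY)
for th in(0,.15,.7,1.0,1.15,1.25,1.35):
    P=np.array([(84-r*np.cos(th),y,141.5+r*np.sin(th)) for r in range(110,150,5) for y in(-68,68)]);u=proj(n,T(q,P)).round().astype(int)
    v=g[u[:,1],u[:,0]];print(th,v[0::2].tolist(),v[1::2].tolist())
E
```

```text
time: 11.23
tool_pos: [601.5, 190.7, 264.8]
tcp_rot: [3.122, 0.495, -2.976]
contact_force: [0.0, 0.4, -0.2]
grip_width: 59.5
finger_force: 0.3
t 11.2333 TCP [ 20.9  -0.7 266.8] tip [ 29.   -0.4 251.9] z [ 0.475  0.015 -0.88 ] tilt 0.495 y [-0.     1.     0.017] F [ 0.1  0.4 -0.2] w 59.5 q [ 0.18  0.29  1.64  0.02  0.71 -1.57]
0 [46, 48, 48, 45, 47, 46, 47, 48] [62, 50, 47, 46, 64, 65, 83, 84]
0.15 [60, 62, 56, 53, 53, 49, 50, 50] [62, 48, 66, 70, 81, 85, 85, 144]
0.7 [50, 51, 48, 49, 49, 71, 159, 214] [61, 95, 98, 108, 98, 173, 103, 104]
1.0 [67, 50, 73, 69, 51, 49, 131, 179] [46, 47, 48, 48, 47, 48, 77, 104]
1.15 [51, 54, 52, 52, 52, 52, 54, 53] [47, 47, 44, 48, 45, 48, 46, 50]
1.25 [54, 52, 53, 50, 53, 54, 53, 52] [44, 44, 45, 46, 47, 45, 47, 46]
1.35 [86, 110, 133, 89, 118, 156, 107, 117] [48, 43, 44, 46, 44, 46, 46, 47]
```

```bash
python3 -m pendant '[[[0.213,0.038,0.067],[0,0,0],0.3],[[0.213,0.038,0.067],[0,0,0],0.3],[[0.213,0.038,0.067],[0,0,0],0.3],[[0.2,0.035,0.03],[0,0,0],0.3],[[0.2,0.035,0.03],[0,0,0],0.3],[[0.2,0.035,0.03],[0,0,0],0.3],[[0.203,0.036,0],[0,0,0],0.3],[[0.203,0.036,0],[0,0,0],0.3],[[0.203,0.036,0],[0,0,0],0.3],[[0.1,0.018,-0.02],[0,0,0],0.3]]'; python3 loc.py
python3 -m pendant '[[[0.2,0.036,-0.03],[0,0,0],0.3],[[0.2,0.036,-0.03],[0,0,0],0.3],[[0.1,0.02,-0.03],[0,0,0],0.3],[[0,0,0],[0,0,0],0.3],[[0,0,0],[0,0,0],0.3],[[0,0,0],[0,0,0],0.3],[[0,0,0],[0,0,0],0.3],[[0,0,0],[0,0,0],0.3],[[0,0,0],[0,0,0],0.3],[[0,0,0],[0,0,0],0.3]]'; python3 loc.py
cat > cov.py <<'E'
from fitall import *
q=[580.8,187.7,0,.175]
for n in('scene','side'):
    g=cv2.cvtColor(bot.capture(n),cv2.COLOR_BGR2GRAY);r0=g if 0 else cv2.cvtColor(cv2.imread(f'pics/{n}0.png'),cv2.COLOR_BGR2GRAY)
    cv2.imwrite(f'pics/{n}_l.png',g)
    for th in(1.2,1.5,1.65,1.75,1.85,1.92):
        P=np.array([(84-r*np.cos(th),y,141.5+r*np.sin(th)) for r in (60,90,115,130,145) for y in(-68,68)]);u=proj(n,T(q,P)).round().astype(int)
        v=g[u[:,1],u[:,0]];print(n,th,v[0::2].tolist(),v[1::2].tolist())
E
python3 cov.py
```

```text
time: 12.12
tool_pos: [660.1, 201.0, 272.6]
tcp_rot: [3.122, 0.495, -2.976]
contact_force: [0.3, -0.5, -0.9]
grip_width: 59.5
finger_force: 0.0
t 12.1167 TCP [ 80.4  -0.7 274.6] tip [ 88.5  -0.4 259.7] z [ 0.475  0.015 -0.88 ] tilt 0.495 y [0.    1.    0.017] F [ 0.2 -0.5 -0.9] w 59.5 q [ 0.18  0.39  1.47  0.02  0.78 -1.57]
time: 12.95
tool_pos: [674.1, 203.6, 270.0]
tcp_rot: [3.122, 0.495, -2.976]
contact_force: [0.2, 0.6, -0.3]
grip_width: 59.4
finger_force: 0.0
t 12.95 TCP [ 94.6  -0.5 272. ] tip [102.7  -0.3 257.1] z [ 0.475  0.015 -0.88 ] tilt 0.495 y [-0.     1.     0.017] F [ 0.3  0.6 -0.3] w 59.4 q [ 0.18  0.42  1.44  0.02  0.79 -1.57]
scene 1.2 [164, 191, 188, 56, 57] [169, 110, 63, 106, 109]
scene 1.5 [48, 197, 195, 190, 190] [114, 112, 104, 108, 63]
scene 1.65 [58, 177, 195, 198, 191] [81, 113, 115, 75, 107]
scene 1.75 [93, 49, 197, 198, 195] [44, 42, 121, 112, 74]
scene 1.85 [49, 47, 52, 179, 195] [43, 41, 46, 84, 111]
scene 1.92 [51, 49, 54, 52, 54] [43, 40, 42, 43, 47]
side 1.2 [37, 68, 22, 11, 10] [27, 31, 110, 118, 119]
side 1.5 [68, 33, 7, 10, 34] [20, 21, 14, 25, 23]
side 1.65 [23, 29, 21, 9, 12] [12, 14, 23, 39, 38]
side 1.75 [22, 20, 16, 15, 39] [10, 14, 22, 42, 47]
side 1.85 [12, 14, 17, 26, 14] [11, 12, 46, 46, 45]
side 1.92 [26, 22, 31, 26, 20] [13, 15, 40, 46, 46]
```

The scene profile matches θ=1.92, so the cover leans on its stop. Next I'll bring the tool upright above the bar and measure the bar.

```bash
python3 -m pendant '[[[-0.34,-0.06,0],[0,0,0],0.3],[[-0.34,-0.06,0],[-0.12,0.68,0],0.3],[[-0.34,-0.06,-0.2],[-0.12,0.68,0],0.3],[[-0.34,-0.06,-0.3],[-0.12,0.68,0],0.3],[[-0.34,-0.06,-0.3],[-0.12,0.68,0],0.3],[[-0.34,-0.06,-0.3],[-0.12,0.68,0],0.3],[[-0.34,-0.06,-0.3],[-0.12,0.72,0],0.3],[[-0.34,-0.06,-0.3],[-0.13,0,0],0.3],[[0,0,-0.2],[0,0,0],0.3],[[0,0,0],[0,0,0],0.3]]'; python3 loc.py
python3 - <<'E'
from fitall import *
q=[580.8,187.7,-1,.175]
for n in('scene','side'):
    im=bot.capture(n);cv2.imwrite(f'pics/{n}3.png',im);g=cv2.cvtColor(im,cv2.COLOR_BGR2GRAY)
    for x in(-45,-30,50,60):
        ys=np.arange(-40,41,2);P=np.array([(11.5+x,y,128.) for y in ys]);v=cv2.remap(g,*[a.astype('f4')[None] for a in proj(n,T(q,P)).T],cv2.INTER_LINEAR)[0]
        print(n,x,v.tolist())
    ys=np.arange(-70,71,4);P=np.array([(11.5+y,0,128.) for y in ys]);v=cv2.remap(g,*[a.astype('f4')[None] for a in proj(n,T(q,P)).T],cv2.INTER_LINEAR)[0];print('along',v.tolist())
E
```

```text
time: 13.88
tool_pos: [592.0, 189.4, 211.4]
tcp_rot: [3.141, -0.012, -2.974]
contact_force: [-1.0, -0.3, 0.4]
grip_width: 59.7
finger_force: 0.0
t 13.8833 TCP [ 11.3  -0.3 213.4] tip [ 11.1  -0.3 196.4] z [-0.012  0.001 -1.   ] tilt -0.012 y [0.008 1.    0.001] F [-1.  -0.1  0.4] w 59.7 q [ 0.19  0.55  1.28  0.    1.33 -1.55]
scene -45 [112, 112, 112, 111, 112, 112, 112, 112, 112, 111, 112, 112, 111, 111, 112, 112, 111, 110, 112, 112, 111, 111, 112, 104, 106, 110, 112, 111, 108, 92, 70, 89, 96, 99, 104, 107, 108, 108, 108, 109, 108]
scene -30 [52, 51, 50, 50, 50, 48, 49, 59, 70, 72, 73, 72, 69, 72, 72, 72, 73, 86, 110, 112, 113, 111, 112, 102, 82, 72, 72, 71, 72, 71, 71, 70, 70, 71, 72, 73, 71, 72, 74, 74, 74]
scene 50 [81, 58, 44, 43, 42, 65, 92, 106, 88, 57, 41, 40, 43, 63, 95, 109, 87, 61, 44, 40, 59, 116, 189, 155, 79, 49, 40, 41, 42, 71, 104, 109, 96, 59, 40, 41, 40, 67, 99, 112, 93]
scene 60 [50, 52, 50, 49, 45, 43, 43, 43, 46, 49, 50, 46, 42, 42, 41, 40, 48, 48, 50, 46, 41, 40, 40, 45, 48, 49, 47, 43, 40, 40, 40, 45, 48, 49, 46, 42, 41, 41, 42, 49, 51]
along [59, 64, 154, 161,
[... 305 characters left out ...]
, 49, 53, 55]
side -30 [29, 30, 29, 28, 28, 29, 30, 31, 31, 30, 31, 31, 33, 39, 45, 50, 54, 57, 59, 60, 59, 57, 52, 47, 41, 35, 32, 30, 30, 31, 31, 30, 31, 32, 34, 38, 42, 47, 51, 53, 53]
side 50 [50, 52, 51, 49, 50, 50, 50, 50, 50, 50, 50, 51, 51, 51, 53, 59, 71, 86, 104, 118, 123, 125, 118, 106, 91, 75, 62, 56, 53, 51, 51, 50, 51, 51, 51, 50, 49, 48, 49, 48, 47]
side 60 [86, 82, 82, 83, 88, 85, 88, 84, 85, 84, 86, 86, 85, 87, 85, 86, 88, 90, 93, 94, 97, 98, 100, 99, 94, 91, 87, 88, 85, 86, 85, 86, 86, 85, 84, 82, 79, 75, 67, 60, 54]
along [26, 67, 104, 99, 68, 60, 59, 58, 58, 58, 59, 58, 59, 58, 59, 58, 59, 58, 60, 58, 58, 60, 59, 61, 80, 109, 127, 126, 127, 127, 123, 122, 106, 82, 43, 23]
```

The bar lies along the extractor's mid-line: it centres at y' from −3 to +1 in both views with its top at z'=128, which matches the text. I'll go down and grasp it.

```bash
python3 -m pendant '[[[0,0,-0.37],[0,0,0],0.2],[[0,0,-0.37],[0,0,0],0.2],[[0,0,-0.37],[0,0,0],0.2],[[0,0,-0.37],[0,0,0],0.2],[[0,0,-0.37],[0,0,0],0.2],[[0,0,-0.37],[0,0,0],0.2],[[0,0,-0.37],[0,0,0],0.2],[[0,0,-0.37],[0,0,0],0.2],[[0,0,0],[0,0,0],0.2],[[0,0,0],[0,0,0],0.2]]'; python3 loc.py
```

```text
time: 14.82
tool_pos: [592.3, 189.2, 123.3]
tcp_rot: [3.141, -0.011, -2.975]
contact_force: [0.1, -0.6, -0.0]
grip_width: 55.3
finger_force: 0.0
t 14.8167 TCP [ 11.6  -0.5 125.3] tip [ 11.4  -0.5 108.3] z [-0.011  0.001 -1.   ] tilt -0.011 y [0.008 1.    0.   ] F [-0.  -0.6 -0. ] w 55.3 q [ 0.19  0.63  1.39  0.    1.13 -1.55]
```

```bash
python3 -m pendant '[[[0,0,0],[0,0,0],-0.3],[[0,0,0],[0,0,0],-0.6],[[0,0,0],[0,0,0],-1],[[0,0,0],[0,0,0],-1],[[0,0,0],[0,0,0],-1],[[0,0,0],[0,0,0],-1],[[0,0,0],[0,0,0],-1],[[0,0,0],[0,0,0],-1],[[0,0,0],[0,0,0],-1],[[0,0,0],[0,0,0],-1]]'; python3 loc.py
```

```text
time: 15.65
tool_pos: [592.6, 189.2, 124.2]
tcp_rot: [3.141, -0.01, -2.975]
contact_force: [-0.4, -0.3, 1.2]
grip_width: 11.7
finger_force: 30.0
t 15.65 TCP [ 11.9  -0.6 126.2] tip [ 11.7  -0.6 109.2] z [-0.01  0.   -1.  ] tilt -0.01 y [0.008 1.    0.   ] F [-0.4 -0.3  1.2] w 11.7 q [ 0.19  0.63  1.39  0.    1.13 -1.55]
```

```bash
python3 -m pendant '[[[0,0,0.1],[0,0,0],-1],[[0,0,0.1],[0,0,0],-1],[[0,0,0.15],[0,0,0],-1],[[0,0,0.2],[0,0,0],-1],[[0,0,0.2],[0,0,0],-1],[[0,0,0.2],[0,0,0],-1],[[0,0,0.2],[0,0,0],-1],[[0,0,0.2],[0,0,0],-1],[[0,0,0.2],[0,0,0],-1],[[0,0,0],[0,0,0],-1]]'; python3 loc.py
```

```text
time: 16.48
tool_pos: [593.2, 189.4, 172.3]
tcp_rot: [3.141, -0.007, -2.975]
contact_force: [0.8, -0.4, -2.0]
grip_width: 11.4
finger_force: 30.0
t 16.4833 TCP [ 12.6  -0.5 174.3] tip [ 12.4  -0.5 157.3] z [-0.007  0.001 -1.   ] tilt -0.007 y [0.008 1.    0.001] F [ 0.7 -0.5 -2. ] w 11.4 q [ 0.19  0.58  1.33  0.    1.23 -1.55]
```

```bash
python3 -m pendant '[[[0,0,0.25],[0,0,0],-1],[[0,0,0.35],[0,0,0],-1],[[0,0,0.35],[0,0,0],-1],[[0,0,0.35],[0,0,0],-1],[[0,0,0.35],[0,0,0],-1],[[0,0,0.35],[0,0,0],-1],[[0,0,0.15],[0,0,0],-1],[[-0.04,-0.2,0],[0,0,0],-1],[[-0.08,-0.35,0],[0,0,0],-1],[[-0.12,-0.5,0],[0,0,0],-1]]'; python3 loc.py
python3 - <<'E'
from fitall import *
a=97.;Lt=np.array([(-a,-a,0),(-a,a,0),(a,a,0),(a,-a,0)])
TS=[(275,199),(331,230),(288,275),(227,240)];TD=[(335,374)]*0+[(335,374),(289,304),(366,268),(414,327)]
# 0:(426,-236) 1:(415,-40) 2:(611,-33) 3:(620,-223)
TD=[(335,374),(289,304),(366,268),(414,327)]
m={0:3,1:0,2:1,3:2};T0=[(289,304),(366,268),(414,327),(335,374)]
o=[('scene',C['scene'],i,TS[i]) for i in range(4)]+[('side',C['side'],i,T0[m[i]]) for i in range(4)]
s=least_squares(lambda q:np.concatenate([proj(n,T(q,Lt[i]),p)[0]-px for n,p,i,px in o]),[518,-133,25,.05]);print(s.x,s.fun.round(1))
E
```

```text
time: 17.32
tool_pos: [584.7, 157.3, 234.3]
tcp_rot: [3.141, -0.011, -2.974]
contact_force: [0.7, -0.2, -2.2]
grip_width: 11.8
finger_force: 30.0
t 17.3167 TCP [ -1.4 -30.7 236.3] tip [ -1.6 -30.7 219.3] z [-0.011  0.001 -1.   ] tilt -0.011 y [0.007 1.    0.   ] F [ 0.6 -0.3 -2.2] w 11.8 q [ 0.14  0.5   1.29  0.    1.36 -1.6 ]
[ 5.18346858e+02 -1.33304966e+02  1.80524150e+01  5.35023953e-02] [-4.1  1.  -0.6 -3.6  1.1 -0.1 -0.3  3.7 -2.4 -1.5  0.7 -3.3 -1.  -0.5
 -0.2  4.4]
```

```bash
python3 -m pendant '[[[-0.12,-0.55,0],[0,0,-0.1],-1],[[-0.12,-0.55,0],[0,0,-0.1],-1],[[-0.12,-0.55,0],[0,0,-0.1],-1],[[-0.12,-0.55,0],[0,0,-0.1],-1],[[-0.12,-0.55,0],[0,0,-0.1],-1],[[-0.12,-0.55,0],[0,0,-0.1],-1],[[-0.12,-0.55,0],[0,0,-0.1],-1],[[-0.12,-0.55,0],[0,0,-0.1],-1],[[-0.12,-0.55,0],[0,0,-0.1],-1],[[-0.12,-0.55,0],[0,0,-0.1],-1]]'
python3 -m pendant '[[[-0.12,-0.55,0],[0,0,0],-1],[[-0.12,-0.55,0],[0,0,0],-1],[[-0.12,-0.55,0],[0,0,0],-1],[[-0.12,-0.55,0],[0,0,0],-1],[[-0.12,-0.55,0],[0,0,0],-1],[[-0.12,-0.55,0],[0,0,0],-1],[[-0.12,-0.5,-0.1],[0,0,0],-1],[[-0.05,-0.35,-0.2],[0,0,0],-1],[[0,0,-0.3],[0,0,0],-1],[[0,0,-0.3],[0,0,0],-1]]'; python3 loc.py
python3 - <<'E'
from h import *
for n in('scene','side'):cv2.imwrite(f'pics/{n}4.png',bot.capture(n))
E
```

```text
time: 18.15
tool_pos: [548.0, -9.4, 234.4]
tcp_rot: [3.141, -0.012, -3.096]
contact_force: [1.0, -0.2, -2.2]
grip_width: 11.6
finger_force: 30.0
time: 18.98
tool_pos: [522.0, -132.3, 206.9]
tcp_rot: [3.14, -0.011, -3.097]
contact_force: [-0.0, 0.7, -2.3]
grip_width: 11.3
finger_force: 30.0
t 18.9833 TCP [-113.6 -304.8  208.9] tip [-113.8 -304.8  191.9] z [-0.01   0.002 -1.   ] tilt -0.01 y [0.13  0.992 0.001] F [ 0.1  0.7 -2.3] w 11.3 q [-0.39  0.4   1.54 -0.    1.21 -2.  ]
```

```bash
python3 -m pendant '[[[-0.05,0,-0.5],[0,0,0],-1],[[-0.05,0,-0.6],[0,0,0],-1],[[-0.03,0,-0.6],[0,0,0],-1],[[0,0,-0.6],[0,0,0],-1],[[0,0,-0.6],[0,0,0],-1],[[0,0,-0.6],[0,0,0],-1],[[0,0,-0.6],[0,0,0],-1],[[0,0,-0.5],[0,0,0],-1],[[0,0,-0.3],[0,0,0],-1],[[0,0,-0.1],[0,0,0],-1]]'
python3 -m pendant '[[[0,0,-0.07],[0,0,0],-1],[[0,0,-0.05],[0,0,0],-1],[[0,0,-0.04],[0,0,0],-1],[[0,0,-0.04],[0,0,0],-1],[[0,0,-0.03],[0,0,0],-1],[[0,0,0],[0,0,0],-1],[[0,0,0],[0,0,0],-1],[[0,0,0],[0,0,0],-1],[[0,0,0],[0,0,0],-1],[[0,0,0],[0,0,0],-1]]'; python3 loc.py
```

```text
time: 19.92
tool_pos: [518.1, -130.7, 56.6]
tcp_rot: [3.14, -0.012, -3.094]
contact_force: [-0.9, 0.4, -1.6]
grip_width: 11.4
finger_force: 30.0
time: 20.75
tool_pos: [518.8, -131.8, 51.3]
tcp_rot: [3.141, -0.01, -3.095]
contact_force: [0.0, 0.0, -2.8]
grip_width: 11.5
finger_force: 30.0
t 20.75 TCP [-116.7 -303.8   53.3] tip [-116.8 -303.8   36.3] z [-0.01   0.002 -1.   ] tilt -0.01 y [0.128 0.992 0.   ] F [ 0.1  0.  -2.8] w 11.5 q [-0.39  0.59  1.72 -0.01  0.84 -2.  ]
```

Still hanging freely (2.8 N weight). I'll go down slowly.

```bash
python3 -m pendant '[[[0,0,-0.07],[0,0,0],-1],[[0,0,-0.07],[0,0,0],-1],[[0,0,-0.04],[0,0,0],-1],[[0,0,-0.04],[0,0,0],-1],[[0,0,-0.03],[0,0,0],-1],[[0,0,-0.03],[0,0,0],-1],[[0,0,0],[0,0,0],-1],[[0,0,0],[0,0,0],-1],[[0,0,0],[0,0,0],-1],[[0,0,0],[0,0,0],-1]]'; python3 loc.py
```

```text
time: 21.58
tool_pos: [518.8, -131.8, 42.9]
tcp_rot: [3.141, -0.01, -3.095]
contact_force: [0.7, 0.6, -1.7]
grip_width: 11.6
finger_force: 30.0
t 21.5833 TCP [-116.6 -303.8   44.9] tip [-116.8 -303.8   27.9] z [-0.01   0.002 -1.   ] tilt -0.01 y [0.128 0.992 0.   ] F [ 0.8  0.5 -1.7] w 11.6 q [-0.39  0.61  1.72 -0.01  0.82 -2.  ]
```

```bash
python3 -m pendant '[[[0,0,-0.03],[0,0,0],-1],[[0,0,-0.03],[0,0,0],-1],[[0,0,-0.03],[0,0,0],-1],[[0,0,0],[0,0,0],-1],[[0,0,0],[0,0,0],-1],[[0,0,0],[0,0,0],-1],[[0,0,0],[0,0,0],-1],[[0,0,0],[0,0,0],-1],[[0,0,0],[0,0,0],-1],[[0,0,0],[0,0,0],-1]]'; python3 loc.py
```

```text
time: 22.42
tool_pos: [519.0, -131.8, 42.1]
tcp_rot: [-3.141, -0.009, -3.095]
contact_force: [-5.5, 1.1, 16.3]
grip_width: 11.7
finger_force: 30.0
t 22.4167 TCP [-116.5 -303.9   44.1] tip [-116.7 -303.9   27.1] z [-0.009  0.001 -1.   ] tilt -0.009 y [ 0.128  0.992 -0.   ] F [-5.2  2.  16.3] w 11.7 q [-0.39  0.61  1.72 -0.01  0.82 -2.  ]
```

The filter is firmly on the floor: TCP z 42 is the height expected for it flat on the tray floor. I'll relax the press and let go, opening only part way.

```bash
python3 -m pendant '[[[0,0,0.04],[0,0,0],-1],[[0,0,0.02],[0,0,0],-1],[[0,0,0],[0,0,0],-0.5],[[0,0,0],[0,0,0],-0.3],[[0,0,0],[0,0,0],-0.1],[[0,0,0],[0,0,0],0],[[0,0,0],[0,0,0],0],[[0,0,0],[0,0,0],0],[[0,0,0],[0,0,0],0],[[0,0,0],[0,0,0],0]]'; python3 loc.py
python3 -m pendant '[[[0,0,0.2],[0,0,0],0],[[0,0,0.4],[0,0,0],0],[[0,0,0.6],[0,0,0],0],[[0,0,0.8],[0,0,0],0],[[0,0,0.8],[0,0,0],0],[[0,0,0.8],[0,0,0],0],[[0,0,0.8],[0,0,0],0],[[-0.3,0,0.8],[0,0,0],0],[[-0.5,0,0.6],[0,0,0],0],[[-0.5,0,0.4],[0,0,0],0]]'
python3 -m pendant '[[[-0.8,0,0],[0,0,0],0],[[-0.8,0,0],[0,0,0],0],[[-0.8,0,0],[0,0,0],0],[[0,0,0],[0,0,0],0],[[0,0,0],[0,0,0],0],[[0,0,0],[0,0,0],0],[[0,0,0],[0,0,0],0],[[0,0,0],[0,0,0],0],[[0,0,0],[0,0,0],0],[[0,0,0],[0,0,0],0]]'
python3 loc.py; python3 w.py w5; python3 cov.py | grep -E "scene 1.(85|92)"
python3 - <<'E'
from h import *
# bright-pixel location of the bar in the tray, both views, vs prediction (bar top centre line, floor z=3)
c,s=np.cos(.046),np.sin(.046)
for n in('scene','side'):
    im=cv2.imread(f'pics/{n}_l.png',0)
    for x in(-55,-30,0,30,55):
        ys=np.arange(-24,25,2);P=np.array([(519+x*c-y*s,-132+x*s+y*c,45.) for y in ys])
        print(n,x,cv2.remap(im,*[a.astype('f4')[None] for a in proj(n,P).T],cv2.INTER_LINEAR)[0].tolist())
E
```

```text
time: 23.25
tool_pos: [518.8, -131.8, 41.9]
tcp_rot: [3.141, -0.01, -3.095]
contact_force: [0.3, -0.2, -0.0]
grip_width: 46.0
finger_force: 0.0
t 23.25 TCP [-116.7 -303.8   43.9] tip [-116.8 -303.8   26.9] z [-0.01   0.002 -1.   ] tilt -0.01 y [0.128 0.992 0.   ] F [ 0.2 -0.2 -0. ] w 46.0 q [-0.39  0.61  1.72 -0.01  0.82 -2.  ]
time: 24.08
tool_pos: [479.9, -131.9, 230.4]
tcp_rot: [-3.141, -0.007, -3.094]
contact_force: [-0.0, -0.1, -0.6]
grip_width: 46.0
finger_force: 0.0
time: 24.92
tool_pos: [408.1, -131.7, 227.7]
tcp_rot: [3.141, -0.01, -3.094]
contact_force: [0.2, 0.5, -0.3]
grip_width: 45.9
finger_force: 0.0
t 24.9167 TCP [-225.7 -284.5  229.7] tip [-225.8 -284.4  212.7] z [-0.01   0.002 -1.   ] tilt -0.01 y [0.128 0.992 0.001] F [ 0.3  0.5 -0.3] w 45.9 q [-0.49  0.19  1.79 -0.01  1.18 -2.1 ]
24.9167 [ 408.11366267 -131.7186974   227.6911631 ] [ 3.14096636 -0.01022491 -3.09448897] [-0.49  0.19  1.79 -0.01  1.18 -2.1 ]
scene 1.85 [49, 52, 55, 181, 199] [44, 48, 52, 83, 109]
scene 1.92 [50, 52, 52, 53, 56] [44, 47, 45, 46, 50]
scene -55 [116, 116, 116, 118, 116, 118, 119, 117, 11
[... 482 characters left out ...]
121, 117, 121, 123, 122, 123, 123, 121, 121, 126, 144, 182, 207, 212, 213, 211, 178, 133, 110, 101, 91, 90, 92, 91, 98]
side -55 [61, 57, 47, 40, 37, 36, 38, 47, 65, 90, 120, 140, 149, 151, 146, 128, 104, 80, 68, 63, 61, 62, 62, 63, 63]
side -30 [61, 57, 50, 43, 38, 35, 35, 47, 63, 87, 115, 137, 149, 151, 144, 126, 101, 79, 67, 61, 62, 62, 62, 61, 61]
side 0 [64, 62, 57, 48, 40, 36, 41, 51, 66, 87, 114, 136, 148, 151, 144, 127, 102, 81, 69, 65, 63, 64, 64, 64, 64]
side 30 [66, 64, 58, 50, 41, 38, 41, 48, 62, 84, 112, 136, 148, 150, 146, 130, 109, 84, 71, 64, 64, 65, 65, 64, 62]
side 55 [79, 76, 74, 74, 75, 76, 76, 77, 80, 93, 114, 131, 141, 143, 141, 134, 117, 97, 82, 78, 77, 79, 79, 79, 76]
```

In both views the bar lies level at the height it should have on the tray floor, and the cover is still at 1.92. I'm handing in.

```bash
python3 -c "
from plant import bot
print(bot.close_job())"
```

```text
the job is handed in; nothing more can be done
None
```

I pressed the tab and swung the cover back onto its stop, then lifted the spent filter out level, laid it flat in the tray and handed the job in at about 25 s. My last images showed the cover still open and the filter flat in place, but the hand-in returned no verdict, and I did not re-measure the other bench items.

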